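Fit the connector to its display base and hold the base square in the corner jig

TASK

Stand the hose connector upright, collar down, in the well of the display base that it fits, and let go of it. Then take that base by its upright plate, bring it into the corner jig so that it stands flat on the worktop with its long side flush against the long fence and its well end against the short fence, and press it firmly on both fences at once. Finish while still gripping the plate and pressing the base into the corner, with the connector in its well; leave the other base and the open vial alone.

Things in the scene. Friction and masses are not known exactly. Their poses are not given: they have to be found in the camera images.
- connector: hose connector, 42 mm tall: a round ribbed screw collar of 27 mm diameter (lower 19 mm) with a narrower stepped white hose barb on top (about 14 mm). Stands upright and loose on the worktop. Origin at the centre of its underside, z up; 30 g.
- base_wide: loose light-wood display base, 0.3 kg, the one whose well fits the connector: a block 56 mm (own x) by 150 mm (own y), 30 mm high, with a round blind well in its top near its +y end (32 mm diameter, 8 mm deep, chamfered mouth) and an upright plate near its -y end (16 mm thick along x, 44 mm long along y, from the block's top at 30 mm up to 62 mm above the worktop) to hold it by. Origin at the centre of the block's underside, z up.
- base_wide_well (a point): centre of the well's floor in base_wide, 22 mm above the block's underside (0, +42 mm in the base's frame); the well's mouth is 8 mm higher
- base_wide_plate (a point): centre of the top edge of base_wide's upright plate, 62 mm above the block's underside (0, -47 mm in the base's frame)
- base_wide_corner (a point): lower corner of base_wide at +x, +y (28, 75, 0 mm in its frame): the corner that goes into the inner corner of the jig
- base_narrow: the other light-wood display base, the same in every outer size, but its well is only 20 mm across, too narrow for the connector; origin and axes as for base_wide. To be left alone.
- jig: steel corner jig fixed to the worktop, both fence faces lined with slippery white plastic (friction 0.12). Origin on the worktop at the inner corner of the fence faces, z up; the base lies on the bare worktop at negative own x and y. Seated: axes parallel to the jig's, centre at (-28, -75) mm in its frame. Worktop friction takes 3 N or more of a sideways push; some 10 N to each fence seats it.
- fence_long: the jig's long fence: inner face at own x = 0 of the jig, from y = -170 to 0 mm, 24 mm high, 14 mm thick, outside the corner; same origin and axes as the jig
- fence_end: the jig's short fence: inner face at own y = 0 of the jig, from x = -80 to +14 mm, 24 mm high, 14 mm thick; same origin and axes as the jig
- vial: open glass vial, 35 mm diameter, 66 mm tall, loose bystander; origin at the centre of its underside
Things that resemble listed ones, but are neither listed nor needed, are in the scene too. There is more than one size of the connector; the one meant has the size given above.

How it is judged:
On the way:
1. the connector stands upright on the floor of the well of base_wide, let go (horizontal distance between connector and base_wide_well below 0.006 m and z of connector in the frame of base_wide_well below 0.004 m and angle between connector's own z axis and vertical below 0.12 rad and contact force between the fingers and connector below 0.1 N), for 0.2 s.
At the end, for the whole second after the job is handed in: base_wide flat on the worktop, its corner within 4 mm of the jig's and parallel to 0.025 rad, pressing each fence with over 1 N, at rest, gripped at its plate (over 3 N, within 30 mm); connector upright on its well floor; other base and vial within 30 mm of their starts (contact force between base_wide and fence_long above 1 N and contact force between base_wide and fence_end above 1 N and x of base_wide_corner in the frame of jig above -0.004 m and y of base_wide_corner in the frame of jig above -0.004 m and angle between the y axis of base_wide and the y axis of jig, either way round below 0.025 rad and angle between base_wide's own z axis and vertical below 0.035 rad and height (world z) of base_wide below 0.004 m and linear speed of base_wide below 0.01 m/s and contact force between the fingers and base_wide above 3 N and horizontal distance between base_wide_plate and the grasp point below 0.03 m and horizontal distance between connector and base_wide_well below 0.006 m and z of connector in the frame of base_wide_well below 0.004 m and angle between connector's own z axis and vertical below 0.12 rad and distance of each of base_narrow, vial from where it was at the start of the episode below 0.03 m); the arm keeps its last pose, push and grip.
It fails at once if the other base was shoved away or tipped (distance of base_narrow from where it was at the start of the episode above 0.03 m or angle between base_narrow's own z axis and vertical above 0.5 rad).
It fails at once if the vial was shoved away or tipped (distance of vial from where it was at the start of the episode above 0.03 m or angle between vial's own z axis and vertical above 0.5 rad).
It also fails if it takes over 67 s, if anything falls off the work surface, if the arm or the gripper's body presses on something with over 40 N, if the wrist force passes 120 N, or if a joint passes its speed limit or range.

ROBOT

A 6-joint arm with a two-finger parallel gripper is mounted at the origin on a cart in front of the work surface, level with it; the furniture and walls round the work are solid. World frame = base frame: x ahead of the robot, y to its left, z up, the work surface at z = 0. Lengths are in m, angles in rad, forces in N, time in s.
With the tool pointing down it reaches from about 0.15 to 0.775 m from the base axis. Payload 6.1 kg.
Tool frame: the origin (TCP) lies midway between the tips of the shut fingers; the grasp point (between the pads) lies 19 mm behind it (ctrl.grip_point_offset is the distance from the TCP to the grasp point, in m); z points along the fingers, x is the direction in which the jaws open and shut, and the axes are right-handed (so a half turn about z gives the same grasp; the last joint's range is limited). The gripper opens to 85 mm and grips with 20 to 120 N. Pads are 22 mm wide; open, the fingers measure 114 mm over their backs; the gripper's body (76 mm by 85 mm) begins 54 mm behind the grasp point. The pads swing forward as they close: fully open they stand 13 mm farther back than shut.
Start: joints at [-1.313, 0.126, -0.04, 1.405, 0, 1.571], TCP at [0.134, -0.508, 0.231] pointing down, gripper open.
Joint ranges: [-2.72, 2.72], [-0.95, 1.95], [-1.27, 1.35], [-1.78, 2.02], [-1.46, 1.47], [-3.14, 3.14]. Speed limits (rad/s): [2.39, 2.39, 3.01, 3.14, 3.14, 3.14].

INTERFACE

Orientations are given as a unit quaternion [w, x, y, z].
In Python, from workcell import ctrl gives the robot as it stands.
- The arm moves only by the tool send_rows, never from a script. Its argument "targets" is a list that holds one entry, the list of rows, each a list of 7 numbers: the shift along the tool's x, y, z in m, then the turn, a rotation vector about the tool's x, y, z in rad, then the closure in counts, from 0 (fully open) to 255 (shut). In form: [[[dx, dy, dz, rx, ry, rz, jaw], ...]]. A call has 1 to 8 rows; each row shifts and turns the commanded pose from where the row before left it, along the tool's axes as they then stand; what a row does not reach is not made up. A row lasts 1/12 s, in which the tool goes at most 41.7 mm and 7.16 degrees, less where a joint would pass 70% of its speed; a pose out of reach is approached as far as the arm can. A call is refused whole if a number of a shift passes 0.0417 or a number of a turn 0.125, either way. A call with a gripper value outside its range is refused whole. The fingers move at their own pace and stop on an object; "grip_force" is the grip in N (left out, the last holds). Time passes only in rows, so rows that do not move let the fingers close. It gives the time, the measured TCP pose, the force and the opening at its end, in the units of the state.
- ctrl.read_state(): the state, without advancing time (a new reading comes with each control period).
- ctrl.get_image(name): name is "scene" or "top" or "wrist"; returns a dict with "color" (420x560x3 uint8, red, green, blue), "range_z" (420x560 float32, m along the optical axis (not along the pixel's ray), 0 where there is no reading), "mtx" (3x3 intrinsics, pixels), "rvec" (rotation vector, rad) and "tvec" (3), from world to camera coordinates, as OpenCV has them; the wrist camera has in their place "mount" (4x4, takes a point from camera to tool coordinates, whose origin is the TCP and whose axes are the tool frame's). Camera axes: x right, y down, z forward; pixel columns grow to the right and rows downward; lengths in m; the calibration is good to about 2 mm. A picture is of the moment at which its call begins: read the wrist's pose just before it.
- ctrl.finish_job(): hands the job in, once; it reports no verdict.
The state is a dict: "clock": time; "joint_pos": joint angles; "dq": joint speeds; "joint_torque": joint torques, N m; "ee_pos": TCP position; "tcp_rot": TCP orientation; "wrist_force": force on the tool from outside, world axes, zero at the start; "torque": the same for the moment, N m; "grip_width": opening from 0.0 (shut) to 1.0 (fully open).
Only numpy, scipy, OpenCV 4.12 (cv2) and the standard library are available. Lean on these libraries where they do the work, as an engineer would, in place of code of your own. Each camera call takes 0.05 s, during which the arm holds its last target.

## Working session

There is one attempt and no reset: what is moved stays moved. The work goes in short steps, Python scripts to look and compute and a tool call to move; the robot and the scene stay as the last step left them, time stands still between calls to the robot, and variables do not carry over. Pictures are saved under pics/ and viewed, and the job is handed in when it is done.

Besides the shell and the picture viewer there is one more tool, called after ">>>" as a command line: name --argument value ..., lists and objects as JSON in quotes. send_rows: Moves the arm, as the interface text tells. Its arguments: {"type":"object","properties":{"targets":{"type":"array","items":{"type":"array","items":{"type":"array","items":{"type":"number"}}}},"grip_force":{"type":"number"}},"required":["targets"]}

```bash
mkdir -p pics; ls; cat > h.py <<'E'
import numpy as np,cv2
from workcell import ctrl
def save(n,f):
    im=ctrl.get_image(n); cv2.imwrite('pics/'+f,im['color'][:,:,::-1]); return im
E
python3 - <<'E'
from h import *
for n in ['scene','top']:
    im=save(n,n+'0.png'); np.savez(n+'0.npz',**im)
    R=cv2.Rodrigues(np.array(im['rvec'],float))[0]; print(n,-R.T@np.array(im['tvec']).ravel(), im['mtx'][0],R[2])
s=ctrl.read_state(); print(s)
E
```

```text
pics
scene [-0.15546232  0.86163129  0.66917826] [512.29701109   0.         282.19284229] [ 0.53587049 -0.69467045 -0.47987059]
top [ 0.39426558 -0.02382175  0.93942741] [394.15505295   0.         277.80058821] [ 1.34531195e-01 -1.67795589e-05 -9.90909359e-01]
{'clock': 0.1, 'joint_pos': array([-1.31296334e+00,  1.26361064e-01, -4.04937722e-02,  1.40540799e+00,
       -2.29968316e-06,  1.57081222e+00]), 'dq': array([-0.00051679, -0.00042742,  0.00161291,  0.00075309, -0.00088897,
       -0.00177359]), 'joint_torque': array([ 7.77130936e-04, -4.36902595e+01,  3.53605378e+01,  1.36145813e-02,
        1.39688755e-04, -8.42486401e-06]), 'ee_pos': array([ 0.13377428, -0.50729507,  0.2305907 ]), 'tcp_rot': array([-4.46611133e-04,  7.92139423e-01, -6.10339739e-01, -5.81544600e-04]), 'wrist_force': array([ 0.28247176, -0.01443023,  0.5686903 ]), 'torque': array([ 0.0175073 , -0.06655689,  0.00373585]), 'grip_width': 1.0007146122158348}
```

View pics/top0.png

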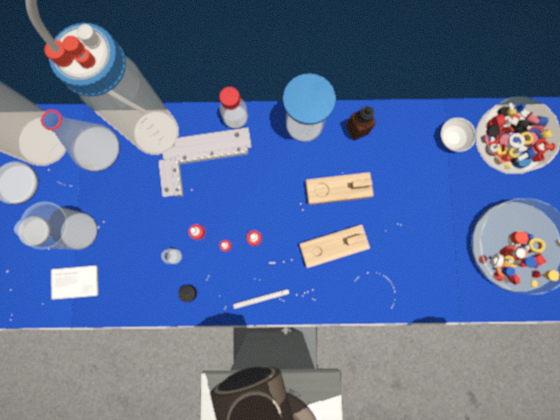

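View pics/scene0.png

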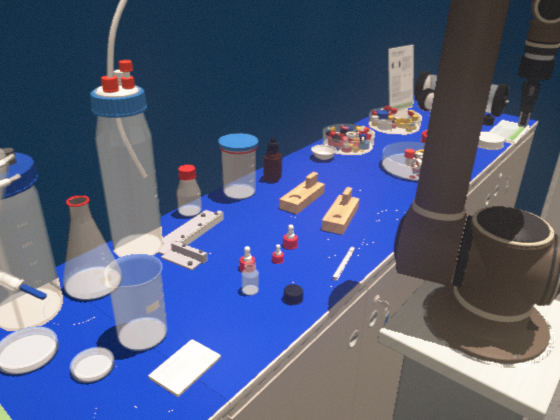

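```bash
cat >> h.py <<'E'
class V:
    def __init__(s,f):
        d=np.load(f); s.c=d['color']; s.z=d['range_z']; s.K=d['mtx']; s.R=cv2.Rodrigues(d['rvec'].astype(float))[0]; s.t=d['tvec'].ravel().astype(float)
    def proj(s,P):
        return cv2.projectPoints(np.array(P,float).reshape(-1,1,3),cv2.Rodrigues(s.R)[0],s.t,s.K,None)[0][:,0]
    def ray(s,uv,h):
        uv=np.atleast_2d(uv).astype(float); d=np.c_[(uv[:,0]-s.K[0,2])/s.K[0,0],(uv[:,1]-s.K[1,2])/s.K[1,1],np.ones(len(uv))]@s.R
        o=-s.R.T@s.t; k=(h-o[2])/d[:,2]; return o+d*k[:,None]
    def pts(s):
        v,u=np.mgrid[:420,:560]; c=np.stack([(u-s.K[0,2])/s.K[0,0]*s.z,(v-s.K[1,2])/s.K[1,1]*s.z,s.z],-1)
        return (c-s.t)@s.R
E
python3 - <<'E'
from h import *
a=V('top0.npz').c; b=V('scene0.npz').c
def crop(im,x,y,w,h,s,f): cv2.imwrite('pics/'+f,cv2.resize(im[y:y+h,x:x+w,::-1],None,fx=s,fy=s,interpolation=cv2.INTER_CUBIC))
crop(a,145,120,240,160,3.3,'c1.png'); crop(b,150,150,220,160,3.5,'c2.png')
E
```

```text
(no output)
```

View pics/c1.png

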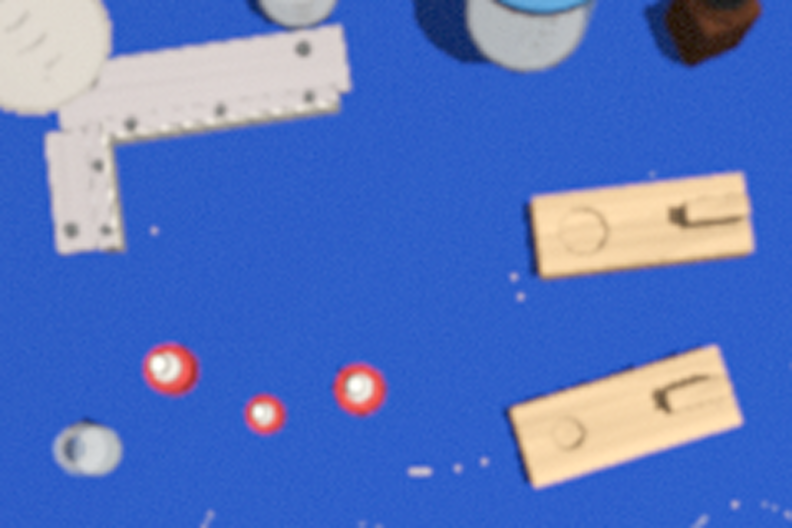

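View pics/c2.png

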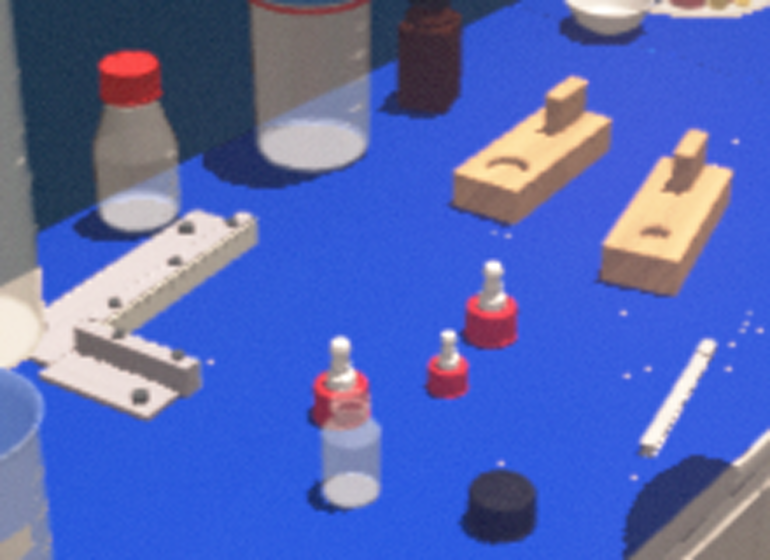

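```bash
python3 - <<'E'
from h import *
for n in ['top','scene']:
    v=V(n+'0.npz'); P=v.pts(); hsv=cv2.cvtColor(v.c,cv2.COLOR_RGB2HSV)
    m=(((hsv[...,0]<8)|(hsv[...,0]>172))&(hsv[...,1]>130)).astype(np.uint8)
    k,l,s,c=cv2.connectedComponentsWithStats(m)
    for i in range(1,k):
        if s[i,4]<20: continue
        w=v.ray(c[i],0.012)[0]
        if not(.2<w[0]<.5 and 0<w[1]<.35): continue
        q=P[l==i]; print(n,s[i],c[i].round(1),w.round(3),'zmax',np.percentile(q[:,2],[50,95]).round(3),'xy',q[:,:2].min(0).round(3),q[:,:2].max(0).round(3))
v=V('top0.npz');P=v.pts();hsv=cv2.cvtColor(v.c,cv2.COLOR_RGB2HSV)
m=((hsv[...,0]>8)&(hsv[...,0]<25)&(hsv[...,1]>60)).astype(np.uint8); m[:150]=0;m[290:]=0;m[:,:290]=0;m[:,390:]=0
k,l,s,c=cv2.connectedComponentsWithStats(m)
for i in range(1,k):
    if s[i,4]<300: continue
    mm=(l==i)&(P[...,2]>.022)&(P[...,2]<.038)
    r=cv2.minAreaRect(np.argwhere(mm)[:,::-1].astype(np.float32)); b=v.ray(cv2.boxPoints(r),.03)
    print('base',s[i],r,'\n',b.round(4),b.mean(0), np.median(P[mm][:,2]))
    print(np.linalg.norm(np.diff(b,axis=0),axis=1))
# wellfloor depth
for u,vv in [(322,190),(318,251)]: print(P[vv-3:vv+4,u-6:u+7,2].round(3))
E
```

```text
top [190 225  14  14  74] [198.5 232.4] [0.472 0.164 0.012] zmax [0.024 0.027] xy [0.458 0.152] [0.488 0.181]
top [247 231  14  14  77] [253.4 237.7] [0.457 0.035 0.012] zmax [0.025 0.028] xy [0.442 0.018] [0.472 0.049]
top [220 240  11  11  37] [225.5 245.4] [0.44  0.1   0.012] zmax [0.019 0.021] xy [0.43 0.09] [0.453 0.112]
scene [284 235  13   7  41] [290.  238.6] [0.464 0.024 0.012] zmax [0.026 0.028] xy [0.44  0.028] [0.47  0.054]
scene [273 253  10   5  26] [277.8 255.6] [0.442 0.1   0.012] zmax [0.02  0.022] xy [0.426 0.097] [0.446 0.114]
scene [240 257   6   7  20] [242.  260.7] [0.49  0.167 0.012] zmax [0.026 0.06 ] xy [-0.155  0.173] [0.484 0.862]
base [ 306  174   66   30 1514] ((338.7759094238281, 187.8912353515625), (22.810197830200195, 63.998470306396484), 83.41805267333984) 
 [[ 0.5896 -0.0905  0.03  ]
 [ 0.6049 -0.2408  0.03  ]
 [ 0.5506 -0.2445  0.03  ]
 [ 0.5356 -0.0953  0.03  ]] [ 0.57018371 -0.16778167  0.03      ] 0.030543910680844676
[0.15110004 0.05439563 0.14991151]
base [ 300  226   69   41 1564] ((333.77935791015625, 245.2908477783203), (24.104825973510742, 
[... 703 characters left out ...]
22 0.022 0.023 0.022 0.022
  0.031]
 [0.021 0.021 0.023 0.023 0.026 0.025 0.022 0.024 0.023 0.025 0.023 0.031
  0.03 ]]
[[0.031 0.028 0.02  0.024 0.023 0.019 0.022 0.024 0.028 0.03  0.032 0.031
  0.033]
 [0.03  0.021 0.024 0.022 0.024 0.024 0.023 0.023 0.022 0.03  0.033 0.029
  0.029]
 [0.028 0.021 0.025 0.022 0.023 0.024 0.023 0.022 0.024 0.03  0.033 0.029
  0.03 ]
 [0.028 0.024 0.026 0.022 0.026 0.022 0.022 0.024 0.023 0.029 0.029 0.033
  0.031]
 [0.031 0.021 0.023 0.022 0.022 0.023 0.023 0.021 0.024 0.031 0.032 0.03
  0.032]
 [0.031 0.029 0.024 0.019 0.022 0.022 0.022 0.022 0.023 0.032 0.033 0.034
  0.031]
 [0.03  0.03  0.023 0.025 0.023 0.02  0.021 0.024 0.031 0.031 0.029 0.033
  0.031]]
```

```bash
python3 - <<'E'
from h import *
for n in ['top','scene']:
    v=V(n+'0.npz'); P=v.pts()
    for c in [(.472,.164),(.457,.035),(.44,.1)]:
        d=np.hypot(P[...,0]-c[0],P[...,1]-c[1])
        for r in (.012,.03):
            m=(d<r)&(P[...,2]>.008); z=P[m][:,2]
            if r==.03: 
                vv,uu=np.nonzero(m); print(n,c,'px bbox',np.ptp(uu)+1,np.ptp(vv)+1,'area',m.sum(), 'xy ext',np.ptp(P[m],axis=0).round(4),P[m].mean(0).round(4))
            else: print('  top z',np.sort(z)[-8:].round(4),np.histogram(z,np.arange(.008,.07,.004))[0])
E
```

```text
top z [0.0562 0.0563 0.0564 0.0565 0.0567 0.0573 0.0573 0.059 ] [ 3  4  1 18 27  5 18  0  2  2  3 17  8  0  0]
top (0.472, 0.164) px bbox 15 15 area 183 xy ext [0.0327 0.0318 0.0508] [0.4739 0.1663 0.0299]
  top z [0.0561 0.0565 0.0568 0.0571 0.0573 0.0581 0.0592 0.0597] [ 0  0  0 11 21  8 16  2  2  0  5 11  9  0  0]
top (0.457, 0.035) px bbox 19 15 area 177 xy ext [0.0326 0.0414 0.0517] [0.4579 0.0338 0.0301]
  top z [0.0404 0.0417 0.042  0.0423 0.0425 0.0426 0.0433 0.0433] [ 3  5 32 13  7  3  1  6  8  0  0  0  0  0  0]
top (0.44, 0.1) px bbox 12 11 area 98 xy ext [0.0233 0.0247 0.0347] [0.4414 0.1013 0.0225]
  top z [0.0564 0.0568 0.057  0.057  0.0584 0.0584 0.0586 0.0588] [ 0  0  0  0 10  3 11  4  5  7  4 11  8  0  0]
scene (0.472, 0.164) px bbox 16 23 area 168 xy ext [0.0327 0.0371 0.0505] [0.4699 0.1755 0.0327]
  top z [0.0568 0.0569 0.0572 0.0573 0.0576 0.058  0.0583 0.0588] [ 0  0  0  1 14 12 15  9  8  9  6  7 11  0  0]
scene (0.457, 0.035) px bbox 15 24 area 224 xy ext [0.0334 0.0339 0.0506] [0.4507 0.0422 0.028 ]
  top z [0.0411 0.0417 0.0419 0.042  0.0424 0.0433 0.0437 0.0441] [ 1  0  7 15 12  8  6  4 10  1  0  0  0  0  0]
scene (0.44, 0.1) px bbox 11 17 area 129 xy ext [0.0235 0.0275 0.0361] [0.4348 0.1076 0.0225]
```

>>> send_rows --targets '[[[0,0,0,0,0,-0.12,0],[0,0,0,0,0,-0.12,0],[0,0,0,0,0,-0.12,0],[0,0,0,0,0,-0.12,0],[0,0,0,0,0,-0.12,0],[0,0,0,0,0,-0.12,0],[0,0,0,0,0,-0.12,0],[0,0,0,0,0,-0.12,0]]]'

```text
clock: 0.77
ee_pos: [0.1338, -0.5074, 0.2308]
tcp_rot: [-0.0, 0.985, -0.173, -0.0]
wrist_force: [-0.2, -0.3, 0.2]
grip_width: 0.999
```

>>> send_rows --targets '[[[0,0,0,0,0,-0.12,0],[0,0,0,0,0,-0.12,0],[0,0,0,0,0,-0.113,0]]]'

```text
clock: 1.02
ee_pos: [0.1338, -0.5074, 0.2308]
tcp_rot: [-0.0, 1.0, 0.003, -0.0]
wrist_force: [-0.6, 0.4, -0.0]
grip_width: 1.0
```

>>> send_rows --targets '[[[0.02,-0.035,0,0,0,0,0],[0.02,-0.035,0,0,0,0,0],[0.02,-0.035,0,0,0,0,0],[0.02,-0.035,0,0,0,0,0],[0.02,-0.035,0,0,0,0,0],[0.02,-0.035,0,0,0,0,0],[0.02,-0.035,0,0,0,0,0],[0.02,-0.035,0,0,0,0,0]]]'

```text
clock: 1.68
ee_pos: [0.294, -0.2258, 0.2311]
tcp_rot: [-0.0, 1.0, -0.0, -0.0]
wrist_force: [0.9, 0.4, 0.2]
grip_width: 0.998
```

```bash
python3 - <<'E'
from h import *
v=V('top0.npz');P=v.pts();hsv=cv2.cvtColor(v.c,cv2.COLOR_RGB2HSV)
m=(hsv[...,1]<60)&(P[...,2]>.005)&(P[...,2]<.035); m[:115]=0;m[210:]=0;m[:,:150]=0;m[:,265:]=0
o=np.full((420,560,3),255,np.uint8);o[m]=np.stack([P[m][:,2]*8000]*3,-1).clip(0,255).astype(np.uint8)
cv2.imwrite('pics/jig.png',cv2.resize(np.hstack([o[110:210,145:265],v.c[110:210,145:265,::-1]]),None,fx=3.3,fy=3.3,interpolation=cv2.INTER_NEAREST))
h=m&(P[...,2]>.02)
print(P[150:158:2,175:250:8,2].round(3)); print(P[140,165:255:8].round(3))
E
```

```text
[[ 0.002  0.006  0.007  0.007  0.007  0.023  0.025  0.024  0.03   0.003]
 [ 0.006  0.008  0.004  0.027  0.023  0.023  0.026  0.022  0.022  0.014]
 [ 0.007  0.005  0.028  0.023  0.024  0.024  0.024  0.014  0.003 -0.001]
 [ 0.022  0.031  0.025  0.025  0.021  0.019  0.008  0.002 -0.     0.002]]
[[0.682 0.234 0.062]
 [0.694 0.225 0.025]
 [0.701 0.211 0.004]
 [0.699 0.191 0.008]
 [0.699 0.171 0.007]
 [0.698 0.151 0.009]
 [0.699 0.132 0.005]
 [0.698 0.113 0.007]
 [0.699 0.093 0.005]
 [0.698 0.073 0.007]
 [0.697 0.054 0.007]
 [0.699 0.035 0.002]]
```

View pics/jig.png

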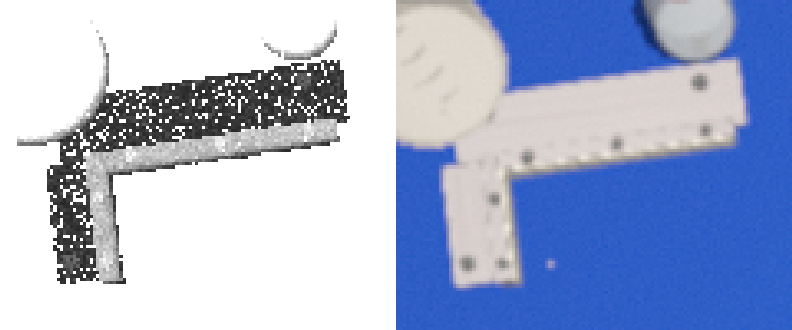

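>>> send_rows --targets '[[[0.018,-0.041,0,0,0,0,0],[0.018,-0.041,0,0,0,0,0],[0.018,-0.041,0,0,0,0,0],[0.018,-0.041,0,0,0,0,0],[0.018,-0.041,0,0,0,0,0],[0.018,-0.041,0,0,0,0,0],[0.018,-0.041,0,0,0,0,0],[0.018,-0.037,0,0,0,0,0]]]'

```text
clock: 2.35
ee_pos: [0.429, 0.0788, 0.2312]
tcp_rot: [0.0, 1.0, 0.0, 0.0]
wrist_force: [1.7, -0.8, 0.4]
grip_width: 1.002
```

>>> send_rows --targets '[[[0,0,0.02,0,0,0,90],[0,0,0.02,0,0,0,90],[0,0,0,0,0,0,90]]]'

```text
clock: 2.6
ee_pos: [0.4272, 0.0771, 0.1875]
tcp_rot: [0.001, 1.0, 0.001, -0.003]
wrist_force: [-0.1, -0.2, -0.9]
grip_width: 0.652
```

```bash
cat >> h.py <<'E'
def q2R(q): 
    from scipy.spatial.transform import Rotation as Ro
    return Ro.from_quat([q[1],q[2],q[3],q[0]]).as_matrix()
def wrist(f):
    s=ctrl.read_state(); im=ctrl.get_image('wrist'); T=np.eye(4);T[:3,:3]=q2R(s['tcp_rot']);T[:3,3]=s['ee_pos']
    W=np.linalg.inv(T@np.array(im['mount'])); 
    np.savez(f+'.npz',color=im['color'],range_z=im['range_z'],mtx=im['mtx'],rvec=cv2.Rodrigues(W[:3,:3])[0],tvec=W[:3,3])
    cv2.imwrite('pics/'+f+'.png',im['color'][:,:,::-1]); return s,im
E
python3 - <<'E'
from h import *
s,im=wrist('w1'); print(s['clock'],s['ee_pos'],s['grip_width'],im['mount'].round(3))
v=V('top0.npz');P=v.pts();hsv=cv2.cvtColor(v.c,cv2.COLOR_RGB2HSV)
m=(hsv[...,1]<70)&(P[...,2]>.017)&(P[...,2]<.032); m[:130]=0;m[210:]=0;m[:,:165]=0;m[:,265:]=0
k,l,st,c=cv2.connectedComponentsWithStats(m.astype(np.uint8)); i=1+np.argmax(st[1:,4]); m=l==i
q=P[m][:,:2]
# split: long strip & end strip
th=np.deg2rad(6)
for it in range(3):
    ex=np.array([np.cos(th),np.sin(th)]); ey=np.array([-ex[1],ex[0]])
    a=q@ex;b=q@ey
    if it==0: print('ext',a.min(),a.max(),b.min(),b.max())
    L=a>a.max()-.017; E=~L
    p=np.polyfit(b[L],a[L],1); th-=np.arctan(p[0]); print(np.rad2deg(th), np.median(a[L]),np.percentile(a[L],[2,98]),np.percentile(b[E],[2,50,98]),L.sum(),E.sum())
E
```

```text
2.6 [0.42721481 0.0770771  0.18750133] 0.6516794420917572 [[ 1.     0.001 -0.001 -0.001]
 [-0.001  0.952  0.306 -0.079]
 [ 0.001 -0.306  0.952 -0.143]
 [ 0.     0.     0.     1.   ]]
ext 0.5815965887430484 0.6802377739085156 -0.02098033982248685 0.16254718686281755
7.230821511858429 0.6701905568480357 [0.66370776 0.67870631] [0.10424811 0.15193136 0.16094524] 458 243
7.738390052941976 0.6711632859360506 [0.66465144 0.67893294] [0.13332909 0.13953921 0.14735002] 487 214
7.795505268702998 0.671597482801896 [0.66524297 0.67945647] [0.12788734 0.13400027 0.14184453] 489 212
```

View pics/w1.png

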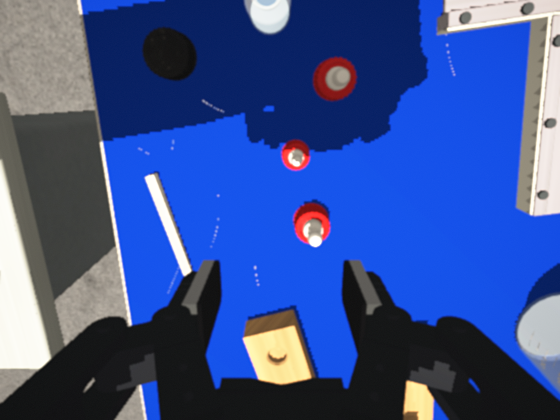

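```bash
cat >> h.py <<'E'
def conn(v,near,rad=.03):
    P=v.pts(); hsv=cv2.cvtColor(v.c,cv2.COLOR_RGB2HSV)
    red=((hsv[...,0]<8)|(hsv[...,0]>172))&(hsv[...,1]>130)
    d=np.hypot(P[...,0]-near[0],P[...,1]-near[1])
    return P,red&(d<rad),d
E
python3 - <<'E'
from h import *
v=V('w1.npz'); P,red,d=conn(v,(.44,.1))
tops=(d<.03)&(P[...,2]>.039)&(P[...,2]<.05)
print('barbtop',P[tops].mean(0),np.ptp(P[tops],axis=0),tops.sum())
f=(red&(P[...,2]>.0165)&(P[...,2]<.025))
vv,uu=np.nonzero(red); (c,r)=cv2.minEnclosingCircle(np.c_[uu,vv].astype(np.float32)); print('px',c,r,v.ray(c,.012))
hull=cv2.convexHull(np.c_[uu,vv][f[vv,uu]].astype(np.float32)); W=v.ray(hull[:,0],.019)[:,:2].astype(np.float32); print('top',cv2.minEnclosingCircle(W),cv2.fitEllipse(W))
t=V('top0.npz'); P,red,d=conn(t,(.44,.1)); tops=(d<.03)&(P[...,2]>.039); print('top cam barb',P[tops].mean(0)); 
vv,uu=np.nonzero(red);print(cv2.minEnclosingCircle(t.ray(np.c_[uu,vv],.019)[:,:2].astype(np.float32)))
E
```

```text
barbtop [0.43797848 0.10485635 0.04176783] [0.00862441 0.00875533 0.00484804] 89
px (295.39886474609375, 154.19662475585938) 14.26548957824707 [[0.43770188 0.10511249 0.012     ]]
top ((0.4379185438156128, 0.10530567914247513), 0.012465578503906727) ((0.4376458525657654, 0.10528604686260223), (0.023835917934775352, 0.024590857326984406), 168.30824279785156)
top cam barb [0.44140085 0.10182091 0.04196397]
((0.4409867525100708, 0.10037632286548615), 0.01202348992228508)
```

>>> send_rows --targets '[[[0.0055,-0.013,0.03,0,0,0,90],[0.0055,-0.013,0.03,0,0,0,90],[0,0,0,0,0,0,90],[0,0,0,0,0,0,90]]]'

```text
clock: 2.98
ee_pos: [0.4394, 0.1019, 0.1313]
tcp_rot: [0.0, 1.0, -0.0, -0.001]
wrist_force: [-0.3, -0.1, 0.6]
grip_width: 0.646
```

```bash
python3 - <<'E'
from h import *
s,im=wrist('w2'); print(s['clock'],s['ee_pos'],s['tcp_rot'],s['grip_width'])
v=V('w2.npz'); P,red,d=conn(v,(.44,.103))
tops=(d<.03)&(P[...,2]>.038)&(P[...,2]<.05)
print('barbtop',P[tops].mean(0),np.median(P[tops],axis=0),np.ptp(P[tops],axis=0),tops.sum())
f=(red&(P[...,2]>.0165)&(P[...,2]<.025));vv,uu=np.nonzero(f)
hull=cv2.convexHull(np.c_[uu,vv].astype(np.float32)); W=v.ray(hull[:,0],.019)[:,:2].astype(np.float32); print('top',cv2.minEnclosingCircle(W),cv2.fitEllipse(W))
E
```

```text
2.9833 [0.43937855 0.10191948 0.13129847] [ 3.64863319e-04  9.99999355e-01 -7.01355092e-05 -1.07323957e-03] 0.6464739999453682
barbtop [0.43813973 0.10528776 0.04158797] [0.43825388 0.10526822 0.04201582] [0.00946529 0.00823844 0.00629053] 130
top ((0.43813300132751465, 0.1052861213684082), 0.012721133418381214) ((0.4379464089870453, 0.10534805059432983), (0.02413962595164776, 0.025073809549212456), 172.9995880126953)
```

View pics/w2.png

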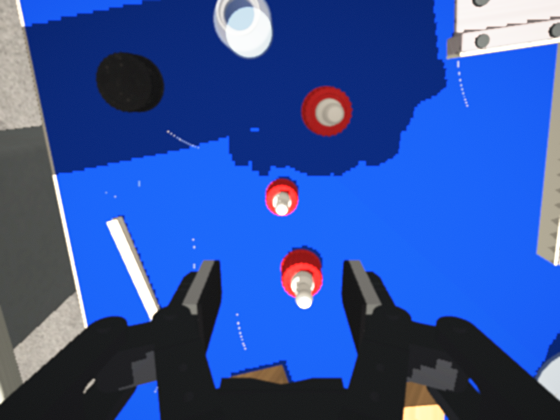

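>>> send_rows --targets '[[[-0.001,-0.0025,0.03,0,0,0,90],[0,0,0.03,0,0,0,90],[0,0,0.025,0,0,0,90],[0,0,0.02,0,0,0,90],[0,0,0.015,0,0,0,90],[0,0,0,0,0,0,90],[0,0,0,0,0,0,90]]]'

```text
clock: 3.62
ee_pos: [0.4398, 0.1045, 0.0128]
tcp_rot: [-0.0, 1.0, -0.001, 0.001]
wrist_force: [-0.5, 0.8, 0.6]
grip_width: 0.647
```

```bash
python3 - <<'E'
from h import *
s,im=wrist('w3'); print(s['clock'],s['ee_pos'],s['tcp_rot'],s['wrist_force'])
E
```

```text
3.6167 [0.43984817 0.10446705 0.01282805] [-6.96859758e-05  9.99999715e-01 -5.12500782e-04  5.50546120e-04] [-0.47560602  0.79935206  0.6269654 ]
```

View pics/w3.png

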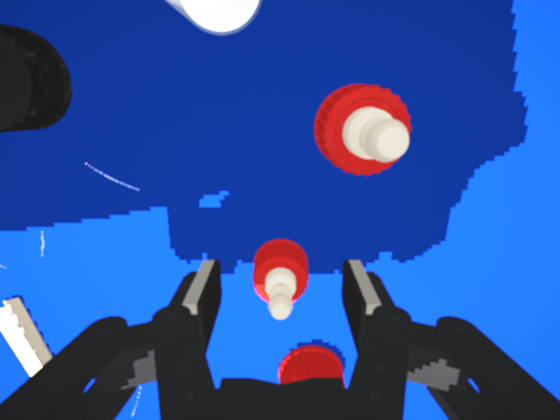

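```bash
python3 - <<'E'
from h import *
v=V('w3.npz'); P,red,d=conn(v,(.439,.104),.022)
vv,uu=np.nonzero(red); print(uu.min(),uu.max(),vv.min(),vv.max()); f=red&(P[...,2]<.025)&(P[...,2]>.016)
vv,uu=np.nonzero(f); W=v.ray(cv2.convexHull(np.c_[uu,vv].astype(np.float32))[:,0],.019)[:,:2].astype(np.float32); print(cv2.minEnclosingCircle(W),cv2.fitEllipse(W))
b=(d<.03)&(P[...,2]>.039)&(P[...,2]<.05); print(P[b].mean(0))
print(v.proj([[.4398,.1045,.0128],[.4398,.1045,.0228]]))
dark=(v.c.max(-1)<90)&(v.c.max(-1)>0)
# pad points near collar height
m=(P[...,2]<.04)&(P[...,2]>.010)&(np.abs(P[...,0]-.44)<.05)&(np.abs(P[...,0]-.44)>.018)&(np.abs(P[...,1]-.104)<.03)
for sgn in(-1,1):
    k=m&(sgn*(P[...,0]-.44)>0); q=P[k]; print(k.sum(),q.min(0),q.max(0),q.mean(0))
E
```

```text
254 343 240 387
((0.4381243884563446, 0.10579035431146622), 0.013197838328778744) ((0.4379923343658447, 0.10577648133039474), (0.024359997361898422, 0.026509027928113937), 177.09385681152344)
[0.43928886 0.10540735 0.04365402]
[[284.06473627 273.30015266]
 [284.2444393  284.39492509]]
1084 [0.39715313 0.09374205 0.01745892] [0.411296   0.11683292 0.03999124] [0.40760088 0.11025297 0.03096933]
1075 [0.46587052 0.09390936 0.01721839] [0.48017355 0.11710586 0.03999999] [0.4695708  0.11028529 0.03090949]
```

>>> send_rows --targets '[[[-0.001,0,0.003,0,0,0,120],[0,0,0,0,0,0,150],[0,0,0,0,0,0,180],[0,0,0,0,0,0,200],[0,0,0,0,0,0,220],[0,0,0,0,0,0,230],[0,0,0,0,0,0,230],[0,0,0,0,0,0,230]]]' --grip_force 40

```text
clock: 4.33
ee_pos: [0.4388, 0.105, 0.0095]
tcp_rot: [-0.0, 1.0, 0.0, 0.001]
wrist_force: [-1.0, -1.0, 6.3]
grip_width: 0.29
```

```bash
python3 - <<'E'
from h import *
s,im=wrist('w4'); print(s['clock'],s['ee_pos'],s['tcp_rot'],s['wrist_force'],s['grip_width'])
v=V('w4.npz'); P=v.pts(); m=(P[...,2]<.04)&(P[...,2]>.008)&(v.c.max(-1)<110)&(np.abs(P[...,0]-.44)<.05)&(np.abs(P[...,1]-.104)<.03)
print(np.sort(P[m][:,2])[:20])
E
```

```text
4.3333 [0.43880493 0.10500975 0.00954081] [-4.42695003e-05  9.99999623e-01  7.30857420e-06  8.67173717e-04] [-1.04489023 -1.01400095  6.26502364] 0.28954853318045676
[0.013059   0.01307418 0.01317686 0.01339491 0.01361046 0.01378853
 0.01399928 0.0140129  0.01406118 0.01411343 0.01411436 0.01415501
 0.01423361 0.01434534 0.01435121 0.01435417 0.01444615 0.01451243
 0.01459271 0.01461418]
```

View pics/w4.png

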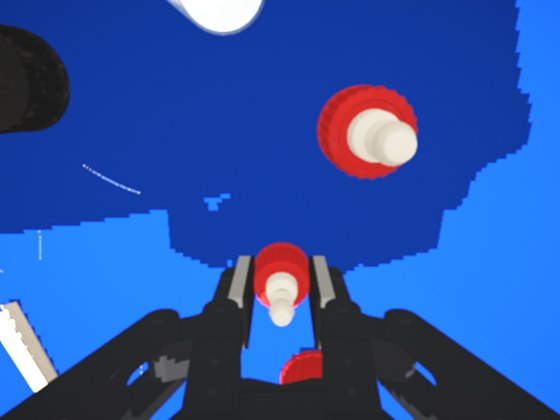

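>>> send_rows --targets '[[[0,0,-0.01,0,0,0,230],[0,0,-0.025,0,0,0,230],[0,0,-0.03,0,0,0,230],[0,0,-0.03,0,0,0,230],[0,0,-0.025,0,0,0,230],[0.01,0.015,0,0,0,0,230],[0.014,0.025,0,0,0,0,230],[0.016,0.03,0,0,0,0,230]]]'

```text
clock: 5.05
ee_pos: [0.4787, 0.0351, 0.1302]
tcp_rot: [-0.0, 1.0, 0.001, 0.001]
wrist_force: [0.7, 0.3, -0.6]
grip_width: 0.286
```

>>> send_rows --targets '[[[0.017,0.03,0,0,0,0,230],[0.017,0.03,0,0,0,0,230],[0.017,0.03,0,0,0,0,230],[0.016,0.03,0,0,0,0,230],[0.012,0.025,0,0,0,0,230],[0.008,0.015,0,0,0,0,230],[0,0,0,0,0,0,230],[0,0,0,0,0,0,230]]]'

```text
clock: 5.72
ee_pos: [0.5651, -0.1257, 0.1286]
tcp_rot: [-0.0, 1.0, -0.001, -0.0]
wrist_force: [0.4, 0.8, -0.7]
grip_width: 0.291
```

```bash
python3 - <<'E'
from h import *
s,im=wrist('w5'); print(s['clock'],s['ee_pos'],s['tcp_rot'],s['wrist_force'],s['grip_width'])
E
```

```text
5.7167 [ 0.56511296 -0.12566427  0.12862031] [-1.78826247e-04  9.99999686e-01 -7.60806515e-04 -1.27572727e-04] [ 0.44946132  0.82988199 -0.67215238] 0.29105218760899615
```

View pics/w5.png

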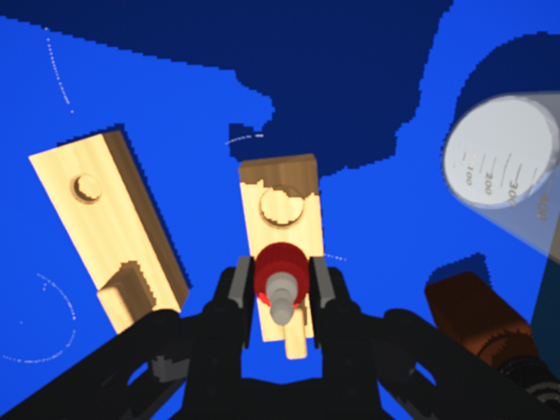

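```bash
python3 - <<'E'
from h import *
v=V('w5.npz'); P=v.pts(); 
# floor points: z between .018 and .026 inside
g=np.hypot(P[...,0]-.566,P[...,1]+.126)<.03
fl=g&(P[...,2]>.016)&(P[...,2]<.0262); k,l,s,c=cv2.connectedComponentsWithStats(fl.astype(np.uint8)); i=1+np.argmax(s[1:,4]); fl=l==i
q=P[fl]; print(fl.sum(),s[i],np.median(q,axis=0),q[:,:2].min(0),q[:,:2].max(0),cv2.minEnclosingCircle(v.ray(np.argwhere(fl)[:,::-1],.022)[:,:2].astype(np.float32)))
cv2.imwrite('pics/c5.png',cv2.resize(v.c[140:360,200:360,::-1],None,fx=3.5,fy=2.7*1.0,interpolation=cv2.INTER_CUBIC))
# block top outline
hsv=cv2.cvtColor(v.c,cv2.COLOR_RGB2HSV); w=(hsv[...,0]>5)&(hsv[...,0]<28)&(hsv[...,1]>50)&(P[...,2]>.027)&(P[...,2]<.034)&(np.hypot(P[...,0]-.566,P[...,1]+.126)<.1)&(P[...,0]>.52)
q=P[w]; 
for y in np.arange(-.165,-.095,.01):
    r=q[np.abs(q[:,1]-y)<.005]; print(round(y,3),len(r),r[:,0].min().round(4),r[:,0].max().round(4)) if len(r) else 0
print('ymax',np.percentile(q[:,1],99.5),q[:,1].max())
# held collar
red=((hsv[...,0]<8)|(hsv[...,0]>172))&(hsv[...,1]>130)&(P[...,2]>.1); vv,uu=np.nonzero(red); W=v.ray(cv2.convexHull(np.c_[uu,vv].astype(np.float32))[:,0],.137)[:,:2].astype(np.float32); print(cv2.minEnclosingCircle(W))
E
```

```text
1292 [ 261  186   42   40 1292] [ 0.56417676 -0.12562046  0.02275094] [ 0.54801427 -0.14071692] [ 0.57958816 -0.11012955] ((0.5639724731445312, -0.1260935664176941), 0.016275107860565186)
-0.165 123 0.54 0.5954
-0.155 560 0.5388 0.5953
-0.145 914 0.5377 0.5941
-0.135 604 0.537 0.5929
-0.125 433 0.5359 0.5927
-0.115 541 0.5348 0.5915
-0.105 982 0.5343 0.5898
-0.095 906 0.5338 0.5887
ymax -0.08989398528435058 -0.0889090764726889
((0.6082130670547485, -0.14275647699832916), 0.06299266964197159)
```

View pics/c5.png

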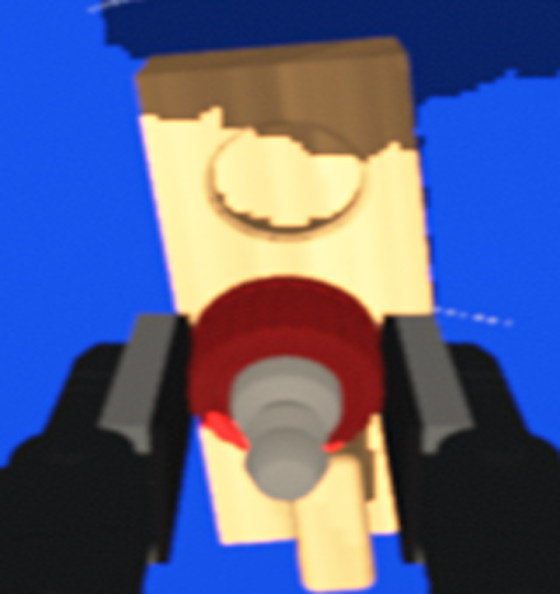

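>>> send_rows --targets '[[[-0.001,0.0005,0.02,0,0,0,230],[0,0,0.025,0,0,0,230],[0,0,0.02,0,0,0,230],[0,0,0.012,0,0,0,230],[0,0,0.006,0,0,0,230],[0,0,0,0,0,0,230]]]'

```text
clock: 6.27
ee_pos: [0.5628, -0.1242, 0.0443]
tcp_rot: [-0.0, 1.0, 0.001, -0.001]
wrist_force: [0.2, 0.2, -0.9]
grip_width: 0.291
```

```bash
python3 - <<'E'
from h import *
s,im=wrist('w6'); print(s['clock'],s['ee_pos'],s['tcp_rot'],s['wrist_force'],s['grip_width'])
E
```

```text
6.2667 [ 0.5628194  -0.12422725  0.04432622] [-3.61534596e-04  9.99998963e-01  7.46483688e-04 -1.17771421e-03] [ 0.20483431  0.19615866 -0.94055608] 0.2911942139040196
```

View pics/w6.png

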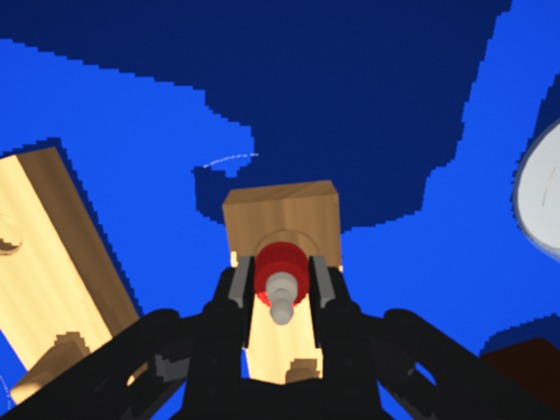

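```bash
python3 - <<'E'
from h import *
v=V('w6.npz'); print(v.ray([[285,230],[232,240],[341,236],[225,206],[337,195]],.03))
cv2.imwrite('pics/c6.png',cv2.resize(v.c[170:340,210:360,::-1],None,fx=4,fy=3.5,interpolation=cv2.INTER_CUBIC))
s=ctrl.read_state(); print(s['ee_pos'],s['clock'])
E
```

```text
[[ 0.56321377 -0.1079534   0.03      ]
 [ 0.53663954 -0.11345292  0.03      ]
 [ 0.59120424 -0.11105756  0.03      ]
 [ 0.53397801 -0.09554706  0.03      ]
 [ 0.58808652 -0.08979406  0.03      ]]
[ 0.56359952 -0.12460902  0.04547077] 6.3167
```

View pics/c6.png

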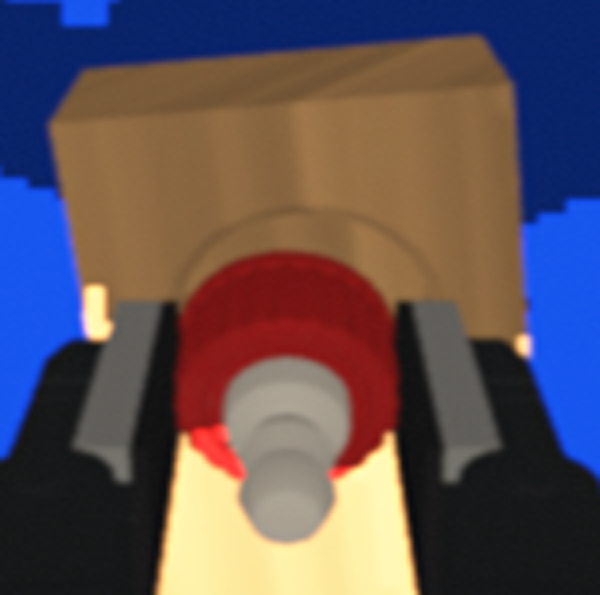

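>>> send_rows --targets '[[[0.002,0.0015,0,0,0,0,230],[0,0,0.004,0,0,0,230],[0,0,0,0,0,0,230]]]'

```text
clock: 6.57
ee_pos: [0.5666, -0.1271, 0.0418]
tcp_rot: [0.0, 1.0, 0.0, 0.001]
wrist_force: [-0.4, -1.1, -0.6]
grip_width: 0.288
```

```bash
python3 - <<'E'
from h import *
s,im=wrist('w7'); print(s['clock'],s['ee_pos'],s['tcp_rot'],s['wrist_force'],s['grip_width'])
v=V('w7.npz')
cv2.imwrite('pics/c7.png',cv2.resize(v.c[170:340,210:360,::-1],None,fx=4,fy=3.5,interpolation=cv2.INTER_CUBIC))
print(ctrl.read_state()['ee_pos'])
E
```

```text
6.5667 [ 0.56663888 -0.12714623  0.04179122] [1.39764319e-04 9.99999800e-01 1.19631526e-05 6.16383583e-04] [-0.41496229 -1.0564754  -0.61960259] 0.2878681012124372
[ 0.56637847 -0.127118    0.04169236]
```

View pics/c7.png

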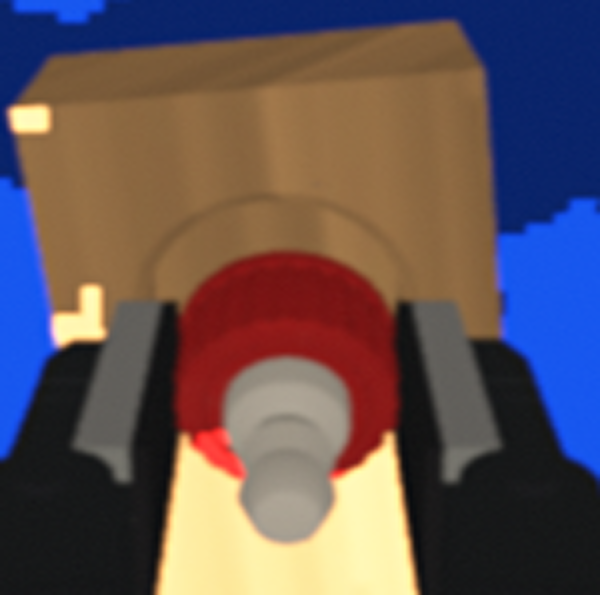

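```bash
python3 - <<'E'
from h import *
v=V('w7.npz'); print(v.ray([[210+280/4,170+196/3.5],[210+30/4,170+190/3.5],[210+490/4,170+190/3.5]],.03))
E
```

```text
[[ 0.56463386 -0.10778354  0.03      ]
 [ 0.53424594 -0.10692744  0.03      ]
 [ 0.59016066 -0.10686144  0.03      ]]
```

>>> send_rows --targets '[[[-0.0012,-0.0006,0,0,0,0,230],[0,0,0,0,0,0,230],[0,0,0.003,0,0,0,230],[0,0,0.002,0,0,0,230],[0,0,0,0,0,0,230]]]'

```text
clock: 7.03
ee_pos: [0.5646, -0.1263, 0.0357]
tcp_rot: [-0.0, 1.0, 0.0, -0.0]
wrist_force: [0.1, -0.0, -0.8]
grip_width: 0.287
```

```bash
python3 - <<'E'
from h import *
s,im=wrist('w8'); print(s['clock'],s['ee_pos'],s['tcp_rot'],s['wrist_force'],s['grip_width'])
v=V('w8.npz')
cv2.imwrite('pics/c8.png',cv2.resize(v.c[170:340,210:360,::-1],None,fx=4,fy=3.5,interpolation=cv2.INTER_CUBIC))
print(ctrl.read_state()['ee_pos'])
E
```

```text
7.0333 [ 0.56464344 -0.12634824  0.03573411] [-1.70550534e-04  9.99999943e-01  1.45238774e-05 -2.92449697e-04] [ 0.06276196 -0.0401258  -0.82395826] 0.28660907910747097
[ 0.56466634 -0.12637006  0.03590714]
```

View pics/c8.png

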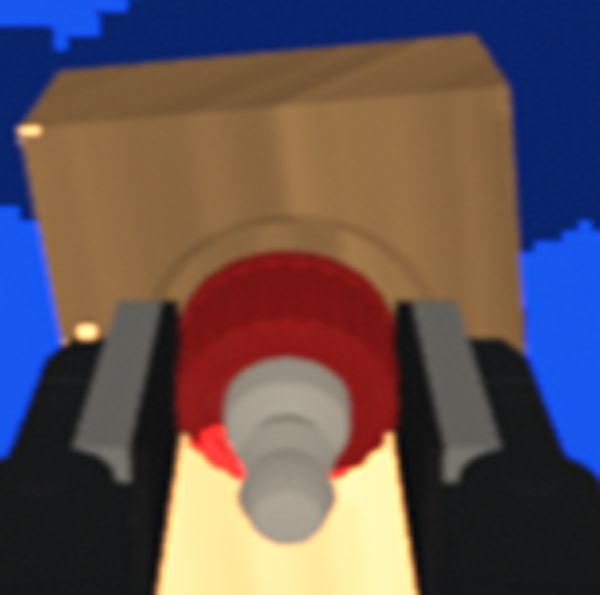

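>>> send_rows --targets '[[[0.0005,0,0.002,0,0,0,230],[0,0,0.0015,0,0,0,230],[0,0,0,0,0,0,230]]]'

```text
clock: 7.33
ee_pos: [0.5652, -0.1264, 0.0324]
tcp_rot: [-0.0, 1.0, -0.0, -0.0]
wrist_force: [-1.2, 0.5, 0.3]
grip_width: 0.294
```

```bash
python3 - <<'E'
from h import *
s=ctrl.read_state(); print(s['clock'],s['ee_pos'],s['wrist_force'])
E
```

```text
7.3333 [ 0.56520606 -0.12641691  0.03237711] [-1.17609666  0.52974412  0.29823346]
```

>>> send_rows --targets '[[[0,0,0.0005,0,0,0,230],[0,0,0,0,0,0,175],[0,0,0,0,0,0,165],[0,0,0,0,0,0,140],[0,0,0,0,0,0,110],[0,0,0,0,0,0,90],[0,0,0,0,0,0,90],[0,0,0,0,0,0,90]]]'

```text
clock: 8.0
ee_pos: [0.5654, -0.1265, 0.0323]
tcp_rot: [0.0, 1.0, -0.0, 0.0]
wrist_force: [-0.1, 0.4, -0.1]
grip_width: 0.648
```

```bash
python3 - <<'E'
from h import *
s,im=wrist('w9'); print(s['clock'],s['ee_pos'],s['wrist_force'],s['grip_width'])
v=V('w9.npz');P,red,d=conn(v,(.565,-.126),.022)
f=red&(P[...,2]>.038)&(P[...,2]<.046); vv,uu=np.nonzero(f); W=v.ray(cv2.convexHull(np.c_[uu,vv].astype(np.float32))[:,0],.041)[:,:2].astype(np.float32); print(f.sum(),np.median(P[f][:,2]),cv2.minEnclosingCircle(W))
b=(d<.02)&(P[...,2]>.055)&(P[...,2]<.075)&(v.c.min(-1)>100); print(P[b].mean(0),P[b][:,2].max())
E
```

```text
8.0 [ 0.56541022 -0.12649586  0.03233564] [-0.11473556  0.43654647 -0.08673534] 0.6479291245716379
1299 0.04130314357584427 ((0.5636470913887024, -0.1255163997411728), 0.013265613466501236)
[ 0.56399388 -0.12508352  0.06221059] 0.06610169151997776
```

View pics/w9.png

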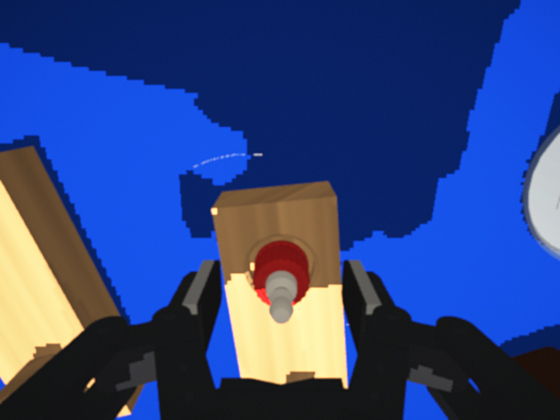

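>>> send_rows --targets '[[[0,0,-0.015,0,0,0,90],[0,0,-0.03,0,0,0,90],[0,0,-0.035,0,0,0,90],[0,0,-0.015,0,0,0,90],[0.002,0.02,0,0,0,0,90],[0.003,0.03,0,0,0,0,90],[0.003,0.025,0,0,0,0,90],[0,0.012,0,0,0,0,90]]]'

```text
clock: 8.72
ee_pos: [0.5738, -0.2158, 0.1274]
tcp_rot: [0.0, 1.0, -0.001, 0.0]
wrist_force: [0.4, 0.2, 0.2]
grip_width: 0.646
```

>>> send_rows --targets '[[[0,0,0,0,0,-0.096,90],[0,0,0,0,0,0,90],[0,0,0,0,0,0,90]]]'

```text
clock: 8.97
ee_pos: [0.5731, -0.2133, 0.1271]
tcp_rot: [-0.0, 0.999, 0.047, -0.0]
wrist_force: [0.2, 0.0, 0.5]
grip_width: 0.648
```

```bash
python3 - <<'E'
from h import *
s,im=wrist('w10'); print(s['clock'],s['ee_pos'],s['tcp_rot'],s['grip_width'])
v=V('w10.npz');P=v.pts();hsv=cv2.cvtColor(v.c,cv2.COLOR_RGB2HSV)
w=(hsv[...,0]>5)&(hsv[...,0]<28)&(hsv[...,1]>50)&(np.abs(P[...,0]-.57)<.06)&(np.abs(P[...,1]+.2)<.13)
pl=w&(P[...,2]>.058)&(P[...,2]<.068); vv,uu=np.nonzero(pl); W=v.ray(np.c_[uu,vv],.062)[:,:2]
r=cv2.minAreaRect((W*1000).astype(np.float32)); print('plate',r,pl.sum(),W.mean(0))
bt=w&(P[...,2]>.027)&(P[...,2]<.034)&(P[...,0]>.52); q=P[bt]
for y in np.arange(-.2,-.085,.01):
    t=q[np.abs(q[:,1]-y)<.003]; print(round(y,3),len(t),t[:,0].min().round(4),t[:,0].max().round(4)) if len(t) else 0
E
```

```text
8.9667 [ 0.57314682 -0.21327556  0.12707631] [-2.59403912e-04  9.98905101e-01  4.67811313e-02 -2.38483701e-04] 0.64824468262927
plate ((572.8634643554688, -211.84078979492188), (15.419328689575195, 43.812931060791016), 6.140315055847168) 1491 [ 0.57292451 -0.21122731]
-0.2 408 0.5439 0.5993
-0.19 582 0.5432 0.5977
-0.18 645 0.5418 0.5975
-0.17 680 0.5405 0.596
-0.16 703 0.5393 0.5954
-0.15 733 0.5386 0.594
-0.14 660 0.5374 0.593
-0.13 375 0.5361 0.5922
-0.12 384 0.5354 0.591
-0.11 703 0.535 0.59
-0.1 901 0.533 0.5887
-0.09 219 0.5524 0.5881
```

View pics/w10.png

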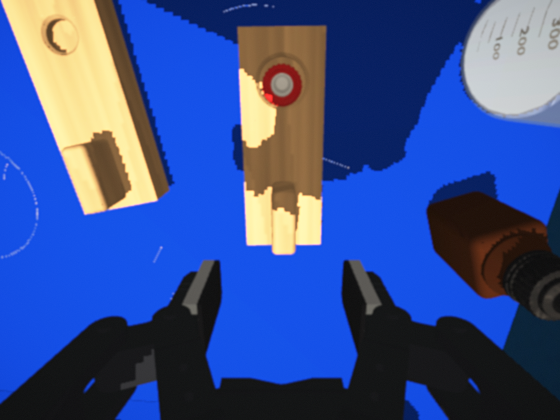

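>>> send_rows --targets '[[[0,-0.001,0.02,0,0,-0.012,90],[0,0,0.025,0,0,0,90],[0,0,0.025,0,0,0,90],[0,0,0.015,0,0,0,90],[0,0,0.008,0,0,0,90],[0,0,0,0,0,0,90],[0,0,0,0,0,0,90]]]'

```text
clock: 9.6
ee_pos: [0.5735, -0.2121, 0.0347]
tcp_rot: [-0.0, 0.999, 0.054, -0.0]
wrist_force: [0.3, -0.5, -0.8]
grip_width: 0.649
```

```bash
python3 - <<'E'
from h import *
s,im=wrist('w11'); print(s['clock'],s['ee_pos'],s['tcp_rot'],s['wrist_force'],s['grip_width'])
v=V('w11.npz');P=v.pts()
m=(v.c.max(-1)<150)&(P[...,2]>.032)&(P[...,2]<.08)&(np.abs(P[...,0]-.573)<.05)&(np.abs(P[...,0]-.573)>.018)&(np.abs(P[...,1]+.212)<.03)
for sg in (-1,1):
    q=P[m&(sg*(P[...,0]-.573)>0)]; print(q.min(0),q.max(0))
E
```

```text
9.6 [ 0.5734715  -0.21208427  0.03468497] [-3.27746493e-05  9.98544745e-01  5.39295001e-02 -6.17218748e-07] [ 0.28352001 -0.48293519 -0.82075986] 0.6488370259548959
[ 0.53028388 -0.22516152  0.03200059] [ 0.55499183 -0.18416737  0.07996993]
[ 0.59168145 -0.21977468  0.03200953] [ 0.61240457 -0.18245892  0.07999525]
```

View pics/w11.png

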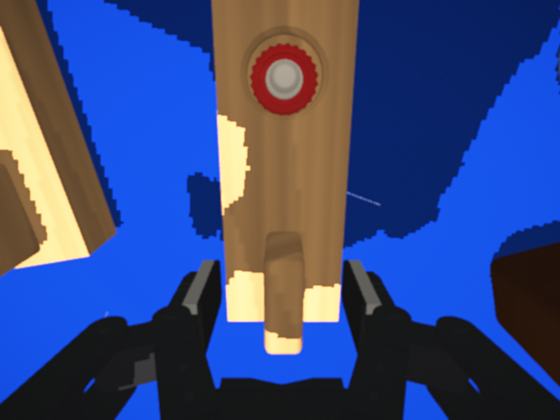

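>>> send_rows --targets '[[[0,0,0,0,0,0,130],[0,0,0,0,0,0,170],[0,0,0,0,0,0,200],[0,0,0,0,0,0,225],[0,0,0,0,0,0,255],[0,0,0,0,0,0,255],[0,0,0,0,0,0,255],[0,0,0,0,0,0,255]]]' --grip_force 80

```text
clock: 10.32
ee_pos: [0.574, -0.2127, 0.0353]
tcp_rot: [0.0, 0.999, 0.054, 0.001]
wrist_force: [0.9, -0.0, 4.9]
grip_width: 0.175
```

```bash
python3 - <<'E'
from h import *
s,im=wrist('w12'); print(s['clock'],s['ee_pos'],s['tcp_rot'],s['wrist_force'],s['grip_width'])
# refine jig in wrist image w1 
for n in ['w1','w2']:
    v=V(n+'.npz');P=v.pts();hsv=cv2.cvtColor(v.c,cv2.COLOR_RGB2HSV)
    m=(hsv[...,1]<80)&(P[...,2]>.018)&(P[...,2]<.03)&(P[...,0]>.53)&(P[...,1]>.02)
    q=P[m][:,:2]; th=np.deg2rad(7.8); ex=np.array([np.cos(th),np.sin(th)]); ey=np.array([-ex[1],ex[0]])
    a=q@ex;b=q@ey; L=a>.655; E=~L
    print(n,m.sum(),a.min(),a.max(),b.min(),b.max(),np.percentile(a[L],[1,99]) if L.any() else 0,np.percentile(b[E],[1,99]))
    for lo in np.arange(0,.16,.02):
        k=L&(b>lo)&(b<lo+.02)
        if k.sum()>5: print('  long',lo.round(2),k.sum(),a[k].min().round(4),np.percentile(a[k],[2,98]).round(4))
    for lo in np.arange(.56,.66,.02):
        k=E&(a>lo)&(a<lo+.02)
        if k.sum()>5: print('  end',lo.round(2),k.sum(),b[k].min().round(4),np.percentile(b[k],[2,98]).round(4))
E
```

```text
10.3167 [ 0.57402418 -0.21269128  0.03534618] [3.36286339e-04 9.98542683e-01 5.39591072e-02 9.01180595e-04] [ 8.99967316e-01 -2.57299013e-04  4.91049708e+00] 0.17529211628415223
w1 6027 0.5813129918930697 0.6776079115273405 -0.039631300766445436 0.14442493741513204 [0.65711468 0.67542745] [0.13032665 0.14403839]
  long 0.0 436 0.661 [0.6615 0.6753]
  long 0.02 459 0.661 [0.6615 0.6753]
  long 0.04 493 0.6603 [0.6613 0.6751]
  long 0.06 517 0.6608 [0.6615 0.6751]
  long 0.08 494 0.6602 [0.6614 0.6734]
  long 0.1 455 0.6608 [0.6614 0.6711]
  long 0.12 463 0.6551 [0.6557 0.6693]
  long 0.14 28 0.6557 [0.6558 0.667 ]
  end 0.58 512 0.1302 [0.1304 0.1439]
  end 0.6 506 0.1301 [0.1304 0.1439]
  end 0.62 570 0.1303 [0.1304 0.1439]
  end 0.64 317 0.1303 [0.1304 0.1431]
w2 2717 0.5805199973954306 0.6658587055243171 -0.03972663534873075 0.14429140336857366 [0.66120316 0.66528183] [0.1302764  0.14403265]
  long 0.0 63 0.6611 [0.6615 0.663 ]
  end 0.58 724 0.1302 [0.1304 0.1439]
  end 0.6 701 0.1302 [0.1304 0.1438]
  end 0.62 774 0.1302 [0.1304 0.1439]
  end 0.64 143 0.1302 [0.1303 0.1438]
```

```bash
python3 - <<'E'
from h import *
for n in ['top0','scene0','w5']:
    v=V(n+'.npz');P=v.pts()
    for nm,y0,y1 in [('jar',-.15,.01),('redcap',.03,.12),('amber',-.3,-.16)]:
        for z0,z1 in ((.03,.1),(.1,.35)):
            m=(P[...,1]>y0)&(P[...,1]<y1)&(P[...,2]>z0)&(P[...,2]<z1)&(P[...,0]>.61)&(P[...,0]<.85)
            if m.sum()>10: print(n,nm,z0,m.sum(),np.percentile(P[m][:,0],[1,5,50]).round(3))
E
```

```text
top0 jar 0.03 666 [0.69  0.691 0.72 ]
top0 jar 0.1 8054 [0.688 0.7   0.802]
top0 redcap 0.03 820 [0.727 0.728 0.758]
top0 redcap 0.1 3745 [0.738 0.752 0.802]
top0 amber 0.03 1203 [0.694 0.698 0.802]
top0 amber 0.1 5444 [0.712 0.801 0.802]
scene0 jar 0.03 1339 [0.686 0.688 0.739]
scene0 jar 0.1 4776 [0.683 0.691 0.798]
scene0 redcap 0.03 939 [0.722 0.724 0.746]
scene0 redcap 0.1 2957 [0.734 0.746 0.799]
scene0 amber 0.03 609 [0.689 0.693 0.719]
scene0 amber 0.1 2621 [0.706 0.794 0.799]
w5 jar 0.03 8750 [0.686 0.687 0.691]
w5 jar 0.1 8261 [0.61  0.611 0.686]
w5 amber 0.03 5769 [0.69  0.691 0.71 ]
w5 amber 0.1 1507 [0.705 0.706 0.715]
```

>>> send_rows --targets '[[[0,0,-0.002,0,0,0,255],[0,0,-0.002,0,0,0,255],[0,0,0,0,0,0,255]]]'

```text
clock: 10.62
ee_pos: [0.5729, -0.2124, 0.038]
tcp_rot: [-0.0, 0.999, 0.054, -0.0]
wrist_force: [0.8, 0.1, -2.2]
grip_width: 0.173
```

>>> send_rows --targets '[[[0.002,-0.008,0,0,0,-0.01,255],[0.003,-0.014,0,0,0,-0.01,255],[0.004,-0.018,0,0,0,-0.01,255],[0.005,-0.02,0,0,0,0,255],[0.005,-0.022,0,0,0,0,255],[0.005,-0.022,0,0,0,0,255],[0.005,-0.022,0,0,0,0,255],[0.005,-0.022,0,0,0,0,255]]]'

```text
clock: 11.28
ee_pos: [0.5868, -0.0588, 0.0379]
tcp_rot: [-0.0, 0.998, 0.07, -0.0]
wrist_force: [0.4, -0.2, -2.4]
grip_width: 0.168
```

```bash
python3 - <<'E'
from h import *
s,im=wrist('w13'); print(s['clock'],s['ee_pos'],s['tcp_rot'],s['wrist_force'],s['grip_width'])
E
```

```text
11.2833 [ 0.58680313 -0.05884159  0.03792286] [-2.81045144e-04  9.97576024e-01  6.95832779e-02 -4.05770579e-04] [ 0.37661391 -0.18579668 -2.37736595] 0.1677535714103446
```

View pics/w13.png

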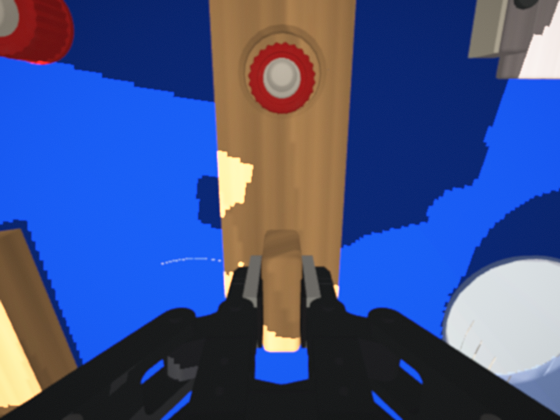

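>>> send_rows --targets '[[[0.006,-0.022,0,0,0,0,255],[0.006,-0.022,0,0,0,0,255],[0.006,-0.02,0,0,0,0,255],[0.006,-0.018,0,0,0,0,255],[0.005,-0.014,0,0,0,0,255],[0.004,-0.01,0,0,0,0,255],[0,0,0,0,0,0,255],[0,0,0,0,0,0,255]]]'

```text
clock: 12.0
ee_pos: [0.6053, 0.0487, 0.0381]
tcp_rot: [0.0, 0.998, 0.07, -0.0]
wrist_force: [-0.0, -0.5, -2.7]
grip_width: 0.169
```

```bash
python3 - <<'E'
from h import *
s,im=wrist('w14'); print(s['clock'],s['ee_pos'],s['tcp_rot'],s['wrist_force'],s['grip_width'])
im=save('top','top14.png'); np.savez('top14.npz',**im)
E
```

```text
12.0 [0.60529239 0.0487064  0.0380968 ] [ 2.16513738e-04  9.97578352e-01  6.95508959e-02 -2.39528058e-04] [-0.01913345 -0.51788653 -2.73133049] 0.1690033750679589
```

View pics/w14.png

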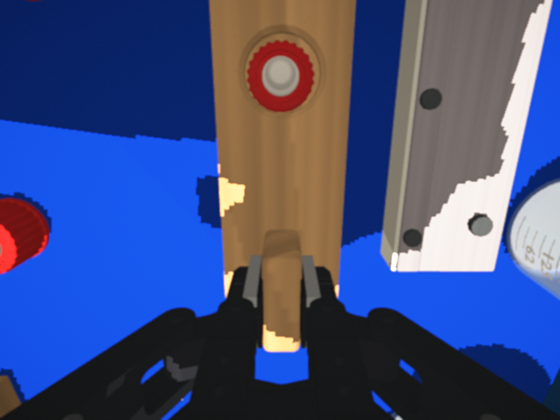

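View pics/top14.png

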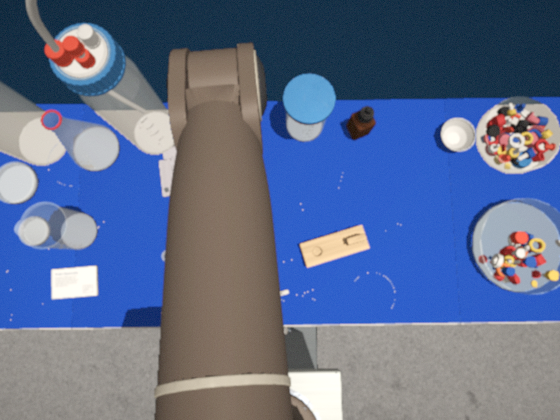

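```bash
cat >> h.py <<'E'
def rel(f):
    v=V(f+'.npz');P=v.pts();hsv=cv2.cvtColor(v.c,cv2.COLOR_RGB2HSV)
    th=np.deg2rad(7.8); ex=np.array([np.cos(th),np.sin(th)]); ey=np.array([-ex[1],ex[0]])
    A=P[...,:2]@ex;B=P[...,:2]@ey
    wood=(hsv[...,0]>5)&(hsv[...,0]<28)&(hsv[...,1]>70)&(P[...,2]>.026)&(P[...,2]<.039)&(A>.57)&(A<.68)
    st=(hsv[...,1]<70)&(P[...,2]>.018)&(P[...,2]<.03)&(A>.64)&(A<.68)
    R=[];L=[];F=[]
    for r in range(0,260,4):
        w=np.nonzero(wood[r])[0]; s_=np.nonzero(st[r])[0]
        if len(w)>40:
            q=v.ray([[w.max()+.5,r],[w.min()-.5,r]],np.median(P[wood][:,2])); R.append((q[0,:2]@ey,q[0,:2]@ex)); L.append((q[1,:2]@ey,q[1,:2]@ex))
        if len(s_)>15:
            q=v.ray([s_.min()-.5,r],.024)[0,:2]; F.append((q@ey,q@ex))
    print('wood z',np.median(P[wood][:,2]),'B max',np.percentile(B[wood],99.8))
    for n,X in(('R',R),('L',L),('F',F)):
        X=np.array(X)
        if len(X)<5: print(n,len(X)); continue
        p=np.polyfit(*X.T,1); e=X[:,1]-np.polyval(p,X[:,0]); k=np.abs(e-np.median(e))<.0015; p=np.polyfit(*X[k].T,1); print(n,len(X),k.sum(),'slope deg',-np.rad2deg(np.arctan(p[0]))+7.8,'a',X[k][:,1].mean().round(4),'b',X[k][:,0].min().round(3),X[k][:,0].max().round(3))
E
python3 -c "
from h import *
rel('w13');rel('w14')"
```

```text
wood z 0.033198792556850966 B max -0.02319912323075929
R 48 48 slope deg 7.894059512831279 a 0.5998 b -0.123 -0.023
L 48 40 slope deg 7.49998240679043 a 0.5699 b -0.117 -0.023
F 14 14 slope deg 8.372809283985365 a 0.6587 b -0.04 -0.021
wood z 0.03331537498871245 B max 0.08081580628991038
R 65 65 slope deg 7.850686504031753 a 0.6327 b -0.027 0.081
L 65 65 slope deg 8.017321526798304 a 0.5772 b -0.027 0.081
F 65 65 slope deg 7.888877925968972 a 0.6601 b -0.031 0.083
```

>>> send_rows --targets '[[[0.004,-0.008,0.001,0,0,0,255],[0.005,-0.01,0.0015,0,0,0,255],[0,0,0.0005,0,0,0,255],[0,0,0,0,0,0,255]]]'

```text
clock: 12.43
ee_pos: [0.6124, 0.0681, 0.0354]
tcp_rot: [-0.0, 0.998, 0.069, 0.0]
wrist_force: [0.1, 0.3, -2.2]
grip_width: 0.169
```

```bash
python3 - <<'E'
from h import *
s=ctrl.read_state(); print(s['clock'],s['ee_pos'],s['tcp_rot'],s['wrist_force'],s['torque'])
E
```

```text
12.4333 [0.61244519 0.06805819 0.03542503] [-2.17473191e-04  9.97595600e-01  6.93024675e-02  3.74553332e-04] [ 0.1457332   0.30386053 -2.16085632] [ 0.04396316 -0.11061501 -0.05500468]
```

>>> send_rows --targets '[[[0,0,0.0005,0,0,0,255],[0,0,0.0005,0,0,0,255],[0,0,0,0,0,0,255]]]'

```text
clock: 12.68
ee_pos: [0.6124, 0.0679, 0.0354]
tcp_rot: [-0.001, 0.998, 0.069, 0.001]
wrist_force: [-0.3, 2.9, 4.6]
grip_width: 0.171
```

>>> send_rows --targets '[[[0,0,0.0005,0,0,0,255],[0,0,0,0,0,0,255]]]'

```text
clock: 12.85
ee_pos: [0.6125, 0.0679, 0.0354]
tcp_rot: [-0.001, 0.998, 0.069, 0.001]
wrist_force: [-1.6, 3.6, 8.5]
grip_width: 0.173
```

>>> send_rows --targets '[[[0,0,-0.0008,0,0,0,255],[0.003,-0.004,0,0,0,0,255],[0.004,-0.005,0,0,0,0,255],[0.004,-0.005,0,0,0,0,255],[0.003,-0.004,0,0,0,0,255],[0,-0.002,0,0,0,0,255],[0,0,0,0,0,0,255]]]'

```text
clock: 13.43
ee_pos: [0.6239, 0.0883, 0.0354]
tcp_rot: [0.001, 0.998, 0.069, 0.001]
wrist_force: [0.9, -1.2, 5.2]
grip_width: 0.171
```

```bash
python3 - <<'E'
from h import *
s,im=wrist('w15'); print(s['clock'],s['ee_pos'],s['tcp_rot'],s['wrist_force'],s['torque']); rel('w15')
E
```

```text
13.4333 [0.62388989 0.08831479 0.03538385] [1.07120378e-03 9.97636221e-01 6.87033197e-02 8.22329409e-04] [ 0.89980511 -1.17747731  5.21412153] [-0.37295405  0.13860933  0.05814316]
wood z 0.030754863205100867 B max 0.11738504285325521
R 65 65 slope deg 7.869128476890348 a 0.6568 b 0.01 0.117
L 65 65 slope deg 8.000659841923415 a 0.6009 b 0.01 0.117
F 65 65 slope deg 7.89142387549114 a 0.6609 b 0.007 0.119
```

View pics/w15.png

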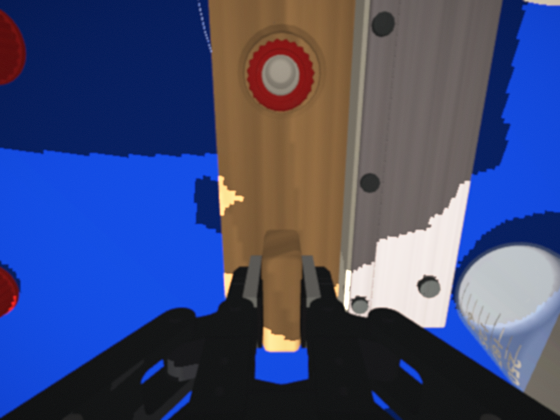

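>>> send_rows --targets '[[[0.0015,-0.0015,0,0,0,0,255],[0.0015,-0.0015,0,0,0,0,255],[0.001,-0.001,0,0,0,0,255],[0,0,0,0,0,0,255]]]'

```text
clock: 13.82
ee_pos: [0.6266, 0.0923, 0.0353]
tcp_rot: [0.001, 0.998, 0.069, 0.0]
wrist_force: [-2.2, -3.8, 7.5]
grip_width: 0.172
```

>>> send_rows --targets '[[[0.001,-0.001,0,0,0,0,255],[0,0,0,0,0,0,255]]]'

```text
clock: 13.98
ee_pos: [0.6274, 0.0934, 0.0354]
tcp_rot: [0.001, 0.998, 0.069, 0.0]
wrist_force: [-1.7, -4.1, 7.0]
grip_width: 0.168
```

>>> send_rows --targets '[[[0.001,-0.001,-0.0003,0,0,0,255],[0,0,0,0,0,0,255]]]'

```text
clock: 14.15
ee_pos: [0.6281, 0.0945, 0.0354]
tcp_rot: [0.001, 0.998, 0.069, -0.0]
wrist_force: [-2.9, -5.6, 6.6]
grip_width: 0.172
```

>>> send_rows --targets '[[[0.001,-0.001,0,0,0,0,255],[0,0,0,0,0,0,255]]]'

```text
clock: 14.32
ee_pos: [0.6282, 0.0945, 0.0354]
tcp_rot: [0.002, 0.998, 0.068, -0.001]
wrist_force: [-4.8, -9.0, 8.8]
grip_width: 0.166
```

```bash
python3 - <<'E'
from h import *
s,im=wrist('w16'); print(s['clock'],s['ee_pos'],s['tcp_rot'],s['wrist_force'],s['torque']); rel('w16')
E
```

```text
14.3167 [0.62822605 0.09445679 0.03537193] [ 2.46765548e-03  9.97659592e-01  6.83276007e-02 -7.67392993e-04] [-4.84041246 -9.02072278  8.78235849] [-1.50098296  1.07586661  0.23325443]
wood z 0.030737700456637686 B max 0.12280071567967508
R 65 65 slope deg 8.008912007937152 a 0.6618 b 0.015 0.123
L 65 65 slope deg 8.091761067595161 a 0.606 b 0.015 0.123
F 65 65 slope deg 7.9893714672255465 a 0.6631 b 0.012 0.124
```

View pics/w16.png

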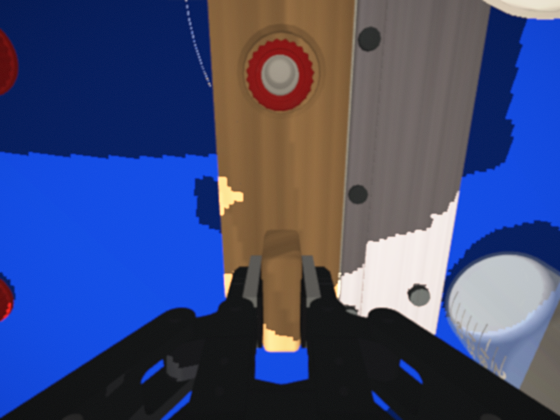

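>>> send_rows --targets '[[[0.001,-0.001,-0.0005,0,0,0,255],[0.001,0,0,0,0,0,255],[0,0,0,0,0,0,255]]]'

```text
clock: 14.62
ee_pos: [0.6285, 0.0945, 0.0355]
tcp_rot: [0.003, 0.998, 0.068, -0.002]
wrist_force: [-9.8, -13.2, 10.5]
grip_width: 0.173
```

>>> send_rows --targets '[[[0.001,-0.0005,0,0,0,0,255],[0,0,0,0,0,0,255]]]'

```text
clock: 14.78
ee_pos: [0.6286, 0.0945, 0.0355]
tcp_rot: [0.004, 0.998, 0.068, -0.003]
wrist_force: [-12.4, -16.1, 12.8]
grip_width: 0.17
```

```bash
python3 - <<'E'
from h import *
s,im=wrist('w17'); print(s['clock'],s['ee_pos'],s['wrist_force'],s['torque']); rel('w17')
v=V('w17.npz');P,red,d=conn(v,(.617,.18),.03); print('collar',np.median(P[red],axis=0)); b=(d<.02)&(P[...,2]>.055)&(P[...,2]<.075); print(P[b].mean(0),P[b][:,2].max())
vv,uu=np.nonzero(red); print('collar c', cv2.minEnclosingCircle(v.ray(np.c_[uu,vv],.041)[:,:2].astype(np.float32)))
im=save('scene','s17.png'); np.savez('s17.npz',**im)
cv2.imwrite('pics/s17c.png',cv2.resize(im['color'][150:330,140:340,::-1],None,fx=3.6,fy=3.3,interpolation=cv2.INTER_CUBIC))
E
```

```text
14.7833 [0.62858158 0.0945151  0.03549017] [-12.37854234 -16.11337376  12.84708702] [-2.61410972  2.52538089  0.29299494]
wood z 0.03085524591865928 B max 0.12274977915306881
R 65 65 slope deg 7.965199074554827 a 0.6621 b 0.015 0.123
L 65 65 slope deg 8.107924416187393 a 0.6062 b 0.015 0.123
F 65 65 slope deg 8.009116020591414 a 0.6634 b 0.012 0.124
collar [0.61481966 0.18057668 0.04158838]
[0.61500082 0.18049444 0.06368515] 0.06710381761157415
collar c ((0.5610629320144653, 0.1280127763748169), 0.08783955872058868)
```

View pics/s17c.png

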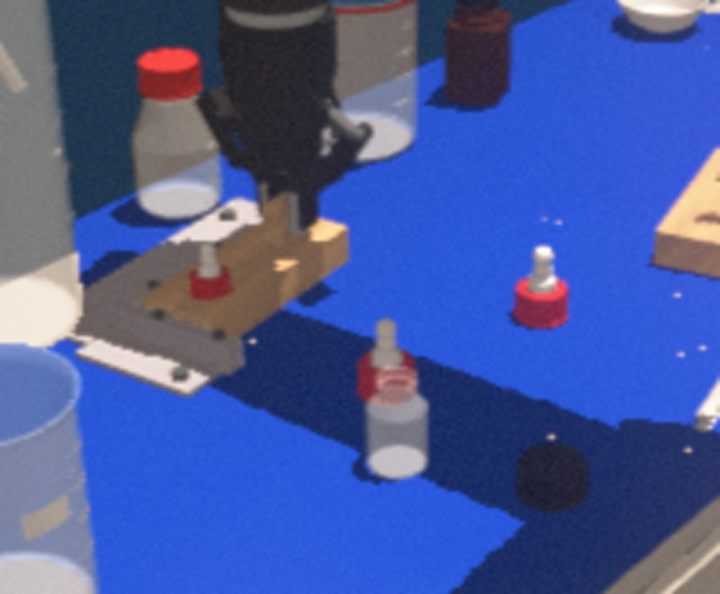

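View pics/w17.png

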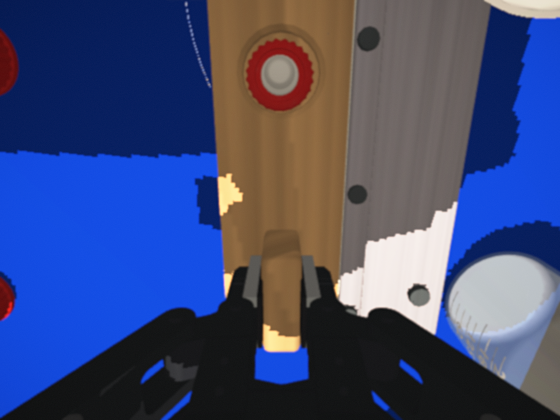

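```bash
python3 - <<'E'
from h import *
for f in ['w10','w15','w17']:
    v=V(f+'.npz');P=v.pts();hsv=cv2.cvtColor(v.c,cv2.COLOR_RGB2HSV)
    w=(hsv[...,0]>5)&(hsv[...,0]<28)&(hsv[...,1]>70)&(P[...,2]>.026)&(P[...,2]<.036)&(P[...,0]>.53); q=P[w]
    A=np.c_[q[:,:2]-q[:,:2].mean(0),np.ones(len(q))]; print(f,np.linalg.lstsq(A,q[:,2],rcond=None)[0].round(4))
s=ctrl.read_state(); print(s['clock'],s['wrist_force'],s['dq'].round(4),s['tcp_rot'])
E
```

```text
w10 [ 0.0021 -0.0003  0.0307]
w15 [-0.0001 -0.0016  0.0307]
w17 [-0.0067 -0.0028  0.0308]
14.8833 [-13.19617217 -14.99315399  12.78067889] [-0.0007 -0.0007 -0.0004 -0.0003 -0.0005 -0.0007] [ 0.00382878  0.9976852   0.06782465 -0.00306603]
```

>>> send_rows --targets '[[[0,0,0,0,0,0,255],[0,0,0,0,0,0,255],[0,0,0,0,0,0,255],[0,0,0,0,0,0,255],[0,0,0,0,0,0,255],[0,0,0,0,0,0,255]]]'

```text
clock: 15.38
ee_pos: [0.6286, 0.0945, 0.0355]
tcp_rot: [0.004, 0.998, 0.068, -0.003]
wrist_force: [-11.5, -15.5, 12.4]
grip_width: 0.167
```

Base top is tilted by less than 0.01 rad, the forces are steady at about 14 N per fence, and nothing is moving. I'm handing in.

```bash
python3 - <<'E'
from h import *
print(ctrl.finish_job()); s=ctrl.read_state(); print(s['clock'],s['ee_pos'],s['wrist_force'],s['grip_width'])
E
```

```text
the job is handed in; nothing more can be done
None
the job is handed in; nothing more can be done
```

I put the 42 mm connector, the smallest of the three, upright in the well of base_wide and let go of it. Then I took that base by its plate and pressed it into the corner jig. I handed the job in at about 15.4 s, still gripping and pushing; no verdict was reported.

**Last checks before handing in:**
- **Pressing:** the wrist force was steady, equal to about 13–14 N towards each fence, plus about 12 N downward. I can't split off what worktop friction takes.
- **Alignment:** the base's long side was parallel to the long fence to about 0.1°.
- **Flatness:** the base top was tilted by about 0.007 rad, against a limit of 0.035.
- **Connector:** it stands upright, with its collar top at 41.6 mm against the 41 mm expected on the well floor.
- **Bystanders:** the other base and the vial were never touched. The scene picture shows both standing, but I did not measure their positions again.

**Less certain:**
- **End contact:** the short-fence contact was out of the wrist camera's view. I judged it from the tool stopping within about 1 mm of the expected position, the rise in force and the scene picture.
- **Long-fence gap:** the wrist picture shows about 1.3 mm between base and long fence when pressed. That is within the calibration error, as the force and the stopped motion show contact.
- **Failed check:** the final circle fit to the collar picked up other red things, so I ignored it.

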